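# Caliper a shoulder bush in the bench stand

## Task

Measure the body, below the collar, of the steel bush that stands in front of the dial-caliper stand: draw the sliding jaw open by its thumb post, stand the bush collar up on the stand's plate between the jaws, and close the jaw until it bears gently on the bush and holds it against the fixed jaw, without forcing the jaw out of square. Leave the bush like that, snug between both jaws, so that the dial can be read; the other bush behind the stand and the things lying about stay where they are.

Things in the scene. Friction and masses are not known exactly. Their poses are not given: they have to be found in the camera images.
- caliper: Dial-caliper bench stand, fixed: grey base 120 x 230 mm; a bush stands on its bright plate, 16 mm above the bench. Origin: centre of the base at bench height; x away from the user, y along the measuring direction (toward opening), z up. The beam runs along y, centre line at x = +30 mm; its end clamps at y = +-101 mm are 45 mm high.
- fixed_jaw: The fixed jaw, rigid with the stand, axes the stand's. Origin: on the line of its measuring face at bench height; the face lies at y = -50 mm in the stand's frame and looks to +y. Both jaws point to -x: faces from x = +22 mm (beam edge) to the tips at x = -45 mm, 27 to 37 mm above the bench; a bush's axis may lie at x = -38 to +5 mm.
- caliper_slide (a joint): Sliding jaw along the stand's +y, in m: the distance between the two measuring faces, 0 closed to 0.080 fully open. It runs stiffly with about 5 N of friction and stays where it is left.
- moving_jaw: The sliding jaw with its slide housing (66 mm long, top 42 mm above the bench, dial on it to 46 mm). Origin: on the beam's centre line, in line with its face, at bench height. Against a spring (20 Nm/rad) it rocks about the vertical there: 10 N on a bush some 42 mm out, or pushing the jaw near its tip, tilts it about 0.02 rad; pushed by the post it stays square. Good measuring force: 2 to 6 N beyond friction.
- thumb_post (a point): Round knurled thumb post, 14 mm thick, upright on the slide housing from 42 to 73 mm above the bench, over the beam's centre line, 14 mm (+y) behind the sliding jaw's measuring face; this point is on its axis, 62 mm above the bench. Can be pinched from above from any side.
- bush_a_mid (a point): Centre (half-way up) of an upright steel shoulder bush, 45 mm high: collar 34 mm wide on its top 14 mm, below it a slimmer round body (lower 31 mm) that the jaws take; z along its axis. The two bushes look alike but their bodies have different diameters, 24 to 30 mm. One stands in front of the stand (x about 0.40), the other behind it (x about 0.68); which one varies.
- bush_b_mid (a point): Centre (half-way up) of the other shoulder bush: likewise 45 mm high, same 34 mm collar on the top 14 mm, body below it 24 to 30 mm in diameter; z along its axis.
- bush_a: The bush of bush_a_mid, about 0.14 kg; origin at the centre of its lower end.
- bush_b: The bush of bush_b_mid, about 0.14 kg; origin at the centre of its lower end.
- spindle_nut: Bystander: hexagon nut 24 x 27 x 12 mm, flat on the bench; origin under its centre.
- wheel_flange: Bystander: flat steel disc, 48 mm wide, 6 mm high; origin under its centre.
- hex_key: Bystander: hex key 34 x 94 x 8 mm by the vice; origin under its centre.
- pliers: Bystander: pliers 56 x 168 x 13 mm left of the stand; origin under their centre.
- marker: Bystander: marker pen 17 x 135 x 16 mm in front of the grey grinder; origin under its centre.
There are look-alikes about, which are no part of the job. Leave any orange look-alike of the bush_b alone.

How it is judged:
On the way:
1. the bush is pressed by the sliding jaw against the fixed jaw, at least 1 N on each, for 0.3 s (((contact force between bush_a and moving_jaw above 1 N and contact force between bush_a and fixed_jaw above 1 N) or (contact force between bush_b and moving_jaw above 1 N and contact force between bush_b and fixed_jaw above 1 N))), for 0.3 s.
At the end, for the whole second after the job is handed in: The front bush stands upright (3 degrees) on the plate between the jaws, 3 mm or more inside their tips, within 1.5 mm of the fixed jaw; the sliding jaw is closed to within 1.5 mm of it and square within 1.1 degrees; all at rest, the other bush standing behind the stand (((x of bush_a_mid in the frame of caliper between -0.042 and 0.02 m and y of bush_a_mid in the frame of caliper between -0.04 and -0.0365 m and z of bush_a_mid in the frame of caliper between 0.0355 and 0.0415 m and angle between bush_a_mid's own z axis and vertical below 0.05 rad and value of joint caliper_slide below 0.0255 m and world x of bush_b_mid above 0.655 m and angle between bush_b_mid's own z axis and vertical below 0.1 rad) or (x of bush_b_mid in the frame of caliper between -0.042 and 0.02 m and y of bush_b_mid in the frame of caliper between -0.037 and -0.0335 m and z of bush_b_mid in the frame of caliper between 0.0355 and 0.0415 m and angle between bush_b_mid's own z axis and vertical below 0.05 rad and value of joint caliper_slide below 0.0315 m and world x of bush_a_mid above 0.655 m and angle between bush_a_mid's own z axis and vertical below 0.1 rad)) and angle between the x axis of moving_jaw and the x axis of caliper, either way round below 0.02 rad and linear speed of each of bush_a, bush_b below 0.01 m/s); the robot touches nothing.
It fails at once if the sliding jaw is forced more than 1.3 degrees out of square (angle between the x axis of moving_jaw and the x axis of caliper, either way round above 0.022 rad).
It fails at once if the sliding jaw presses a bush with more than 8 N (contact force between any of bush_a, bush_b and moving_jaw above 8 N).
It fails at once if both bushes have been moved: the one behind the stand is to be left alone (distance of each of bush_a_mid, bush_b_mid from where it was at the start of the episode above 0.015 m).
It fails at once if a bystander is shifted by more than 20 mm (distance of any of spindle_nut, wheel_flange, hex_key, pliers, marker from where it was at the start of the episode above 0.02 m).
It also fails if it takes over 72 s, if anything falls off the work surface, if the arm or the gripper's body presses on something with over 40 N, if the wrist force passes 120 N, or if a joint passes its speed limit or range.

## Robot

A 7-joint arm with a two-finger parallel gripper is mounted at the origin on a cart in front of the work surface, level with it; the furniture and walls round the work are solid. World frame = base frame: x ahead of the robot, y to its left, z up, the work surface at z = 0. Lengths are in m, angles in rad, forces in N, time in s.
With the tool pointing down it reaches from about 0.425 to 0.925 m from the base axis. Payload 6.8 kg.
Tool frame: the origin (TCP) lies on the centre line of the jaws, within the pads' length; the fingertips stand 14 mm ahead of it and the grasp point (between the pads) lies 5 mm behind it (r.tips_ahead is the distance from the TCP to the fingertips, in m); z points along the fingers, y is the line along which they close (so a half turn about z gives the same grasp; the last joint's range is limited). The gripper opens to 85 mm and grips with 20 to 120 N. Pads are 22 mm wide; open, the fingers measure 114 mm over their backs; the gripper's body (76 mm by 85 mm) begins 54 mm behind the grasp point. The pads swing forward as they close: fully open they stand 13 mm farther back than shut.
Start: joints at [1.218, 0.477, 0.022, 1.555, -0.011, 1.109, -0.083], TCP at [0.164, -0.655, 0.245] pointing down, gripper open.
Joint ranges: [-2.96, 2.96], [-0.34, 2.1], [-1.41, 1.46], [0.24, 2.44], [-1.37, 4.51], [0.17, 1.92], [-2.96, 2.96]. Speed limits (rad/s): [2.39, 2.39, 3.14, 3.14, 3.14, 3.14, 3.14].

## Interface

Orientations are given as a rotation vector (axis times angle).
In Python, from bench import r, eyes gives the robot as it stands.
- The arm moves only by the tool step_arm, never from a script. Its argument "rows" is a list of rows, each a list of 6 numbers: the shift along the world's x, y, z in units of 60 cm (1.0 is 60 cm), then the turn, a rotation vector about the world's x, y, z in units of pi rad (1.0 is pi rad). In form: [[x, y, z, rx, ry, rz], ...]. A call has 1 to 5 rows; each row is the pose to reach, as a shift and turn from the pose commanded when the call began, turning the shorter way round; what a row does not reach only later rows make up. A row lasts 1/12 s, in which the tool goes at most 41.7 mm and 7.16 degrees, less where a joint would pass 70% of its speed; a pose out of reach is approached as far as the arm can. A call with a number of a shift or a turn outside -1 to 1 is refused whole. A call with a gripper value outside its range is refused whole. "jaw" is the closure, from 0 (fully open) to 1 (shut), set as the call begins (left out, the last holds). The fingers move at their own pace and stop on an object; "squeeze" is the grip in N (left out, the last holds). Time passes only in rows, so rows that repeat a pose let the fingers close. It gives the time, the measured TCP pose, the force, the opening and the grip force at its end, in the units of the state.
- r.get_obs(): the state, without advancing time (a new reading comes with each control period).
- eyes.grab_frame(name): name is "scene" or "top" or "wrist"; returns the picture (480x640x3 uint8, red, green, blue); there is no depth.
- eyes.camera_info(name): a dict with "mtx" (3x3 intrinsics, pixels), "extrinsics" (4x4, takes a point from camera to world coordinates); the wrist camera has in their place "tool_from_camera" (4x4, takes a point from camera to tool coordinates, whose origin is the TCP and whose axes are the flange's). Camera axes: x right, y down, z forward; pixel columns grow to the right and rows downward; lengths in m; the calibration is good to about 2 mm. A picture is of the moment at which its call begins: read the wrist's pose just before it. camera_info takes no time and is no camera call.
- r.hand_in(): hands the job in; it is judged then, once.
The state is a dict: "clock": time; "joints": joint angles; "qvel": joint speeds; "tau": joint torques, N m; "tcp_pos": TCP position; "orientation": TCP orientation; "contact_force": force on the tool from outside, world axes, zero at the start; "moment": the same for the moment, N m; "grip_width": finger opening in m; "gripper_force": force on a finger pad.
Only numpy, scipy, OpenCV 4.12 (cv2) and the standard library are available. Lean on these libraries where they do the work, as an engineer would, in place of code of your own. Each camera call takes 0.05 s, during which the arm holds its last target. There are 200 camera calls.

## Working session

There is one attempt and no reset: what is moved stays moved. The work goes in short steps, Python scripts to look and compute and a tool call to move; the robot and the scene stay as the last step left them, time stands still between calls to the robot, and variables do not carry over. Pictures are saved under pics/ and viewed, at most 10 in all, crops included, and the job is handed in when it is done.

Besides the shell and the picture viewer there is one more tool, called after ">>>" as name(argument=value, ...), one argument or row to a line, values as JSON. step_arm: Moves the arm, as the interface text tells. Shifts and turns lie within -1 to 1; 1 stands for 60 cm of shift or pi rad of turn. Its arguments: {"type":"object","properties":{"rows":{"type":"array"},"jaw":{"type":"number"},"squeeze":{"type":"number"}},"required":["rows"]}

```bash
mkdir -p pics; ls
python3 - <<'E'
from bench import r, eyes
import cv2,numpy as np
np.set_printoptions(precision=4,suppress=True)
for n in("scene","top"):
    cv2.imwrite(f"pics/{n}0.png",eyes.grab_frame(n)[:,:,::-1]); c=eyes.camera_info(n);print(n,c)
print(eyes.camera_info("wrist"));print(r.get_obs(), r.tips_ahead)
E
```

```text
pics
scene {'mtx': array([[523.4688,   0.    , 316.7771],
       [  0.    , 523.4688, 246.3043],
       [  0.    ,   0.    ,   1.    ]]), 'extrinsics': array([[-0.2064, -0.8189,  0.5355,  0.0242],
       [-0.9784,  0.1791, -0.1034,  0.3247],
       [-0.0112, -0.5453, -0.8382,  0.8247],
       [ 0.    ,  0.    ,  0.    ,  1.    ]])}
top {'mtx': array([[445.4851,   0.    , 318.0617],
       [  0.    , 445.4851, 233.4214],
       [  0.    ,   0.    ,   1.    ]]), 'extrinsics': array([[ 0.0072, -0.9812,  0.193 ,  0.3544],
       [-0.9997, -0.0118, -0.0227,  0.2225],
       [ 0.0245, -0.1928, -0.9809,  0.9183],
       [ 0.    ,  0.    ,  0.    ,  1.    ]])}
{'mtx': array([[424.0474,   0.    , 320.709 ],
       [  0.    , 424.0474, 233.7902],
       [  0.    ,   0.    ,   1.    ]]), 'tool_from_camera': array([[-0.0007, -0.9607, -0.2777,  0.0698],
       [ 1.    , -0.001 ,  0.0008,  0.001 ],
       [-0.001 , -0.2777,  0.9607, -0.1288],
       [ 0.    ,  0.    ,  0.    ,  1.    ]])}
{'clock': 0.1, 'joints': array([ 1.2179,  0.4777,  0.0223,  1.5563, -0.0115,  1.1093, -0.0831]), 'qvel': array([ 0.0015, -0.0029,  0.0005, -0.0006,  0.0005, -0.001 ,  0.0007]), 'tau': array([  0.0047, -59.7756,   1.6132, -28.1954,   0.0127,   0.005 ,
        -0.    ]), 'tcp_pos': array([ 0.1635, -0.6544,  0.2444]), 'orientation': array([-3.1165, -0.3834,  0.0005]), 'contact_force': array([ 0.0431, -0.0738, -0.2208]), 'moment': array([ 0.0139, -0.0135,  0.0425]), 'gripper_force': 0.0, 'grip_width': 0.08550717026346111} 0.014
```

View pics/scene0.png

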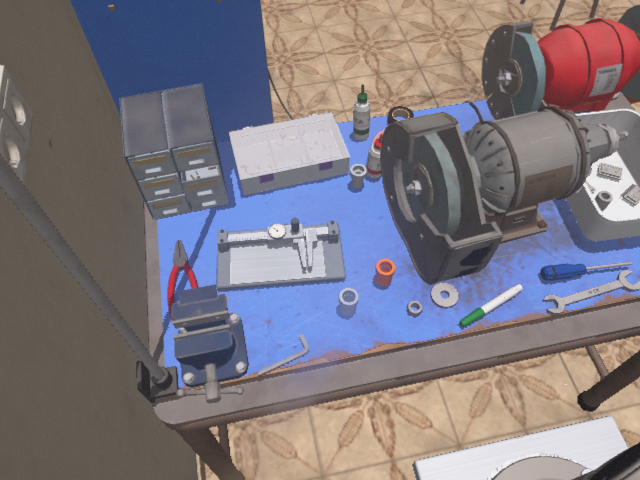

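View pics/top0.png

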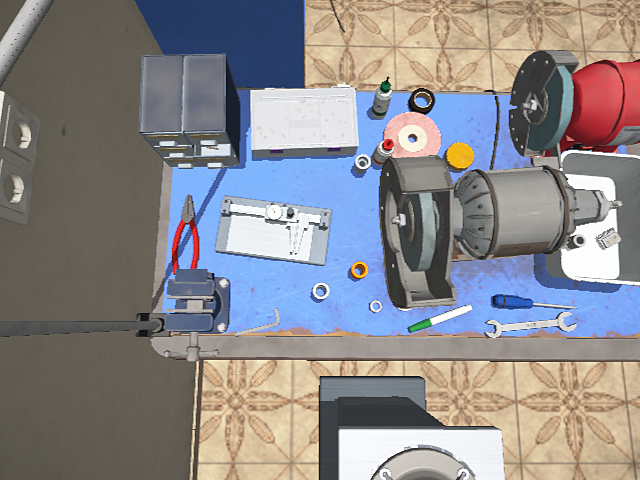

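The candidates are the front steel bush (top 320,291; scene 348,300), the rear steel bush (top 363,162), the orange look-alike (top 359,270) and the nut (top 376,307). I choose the front steel bush at (320,291) and will check it in one close crop.

```bash
python3 - <<'E'
import cv2
a=cv2.imread("pics/top0.png")[185:315,205:385]
cv2.imwrite("pics/crop1.png",cv2.resize(a,None,fx=4.4,fy=4.4,interpolation=cv2.INTER_CUBIC))
E
cat > h.py <<'E'
import numpy as np,cv2
from bench import r,eyes
from scipy.spatial.transform import Rotation as R
np.set_printoptions(precision=4,suppress=True)
def ray(px,K,E,z):
    d=E[:3,:3]@np.linalg.inv(K)@np.array([px[0],px[1],1.]);o=E[:3,3]
    return o+d*(z-o[2])/d[2]
def cam(name,obs=None):
    c=eyes.camera_info(name)
    if name!="wrist": return c["mtx"],c["extrinsics"]
    T=np.eye(4);T[:3,:3]=R.from_rotvec(obs["orientation"]).as_matrix();T[:3,3]=obs["tcp_pos"]
    return c["mtx"],T@c["tool_from_camera"]
def proj(P,K,E):
    P=np.atleast_2d(P);q=(P-E[:3,3])@E[:3,:3]@K.T
    return q[:,:2]/q[:,2:]
E
```

```text
(no output)
```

View pics/crop1.png

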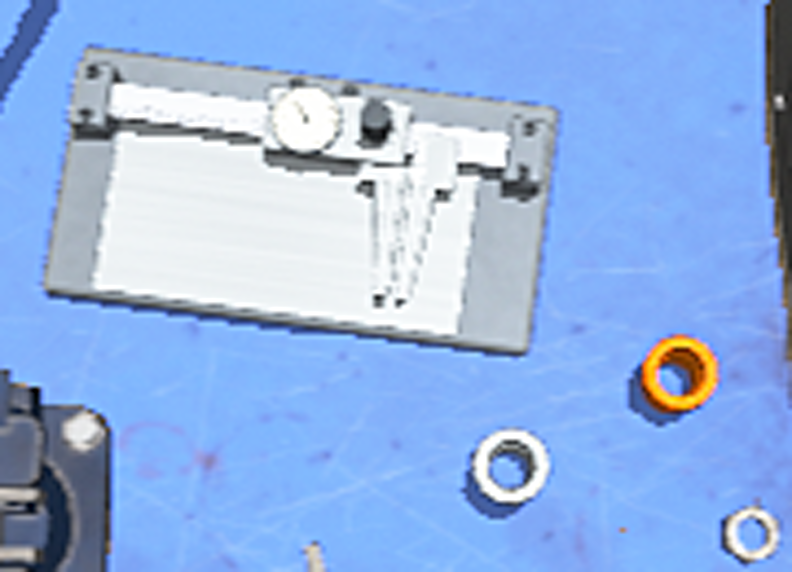

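The crop shows the steel bush, its collar top centred at crop (511,467), apart from the orange one at (680,374). The base corners are at (85,47), (557,108), (525,353) and (47,290), and the post top is near (377,105).

Run:
```python
from h import *
K,E=cam("top")
f=lambda u,v,z:ray((205+u/4.4,185+v/4.4),K,E,z)
C=[f(*p,.013) for p in[(85,47),(557,108),(525,353),(47,290)]]
for c in C:print(c)
c=np.mean(C,0);print("c",c)
d=(C[0]-C[1]+C[3]-C[2]);a=np.arctan2(-d[0],d[1]);print("yaw",a,[np.linalg.norm(C[i]-C[i-1]) for i in range(4)])
print("bush",f(511,467,.045),"post",f(377,105,.073))
Rz=R.from_euler('z',a).as_matrix();print("post in stand",Rz.T@(f(377,105,.073)-c))
```

```text
[0.6108 0.3986 0.013 ]
[0.5839 0.1736 0.013 ]
[0.4665 0.1883 0.013 ]
[0.4936 0.4106 0.013 ]
c [0.5387 0.2928 0.013 ]
yaw -0.12018975381126618 [np.float64(0.11779732617067278), np.float64(0.22666967498308457), np.float64(0.11833912438307174), np.float64(0.22399353639793745)]
bush [0.4117 0.1955 0.045 ] post [0.569  0.2568 0.073 ]
post in stand [ 0.0344 -0.0321  0.06  ]
```

Run:
```python
from h import *
A=cam("top");B=cam("scene");M=lambda c:c[0]@np.linalg.inv(c[1])[:3]
for a,b in[((388,158),(385,122)),((437,158),(453,116)),((320.5,290),(348,297))]:
    X=cv2.triangulatePoints(M(A),M(B),np.array(a,float),np.array(b,float));print((X[:3]/X[3]).T)
```

```text
[[0.62   0.0924 0.2228]]
[[ 0.6139 -0.0066  0.223 ]]
[[0.4144 0.1973 0.0407]]
```

>>> step_arm(
  rows=[
    [0.22, 0.17, 0.21, 0, 0, 0],
    [0.22, 0.17, 0.21, 0, 0, 0],
    [0.22, 0.17, 0.21, 0, 0, 0],
    [0.22, 0.17, 0.21, 0, 0, 0],
    [0.22, 0.17, 0.21, 0, 0, 0],
  ],
)

```text
clock: 0.52
tcp_pos: [0.296, -0.5518, 0.3717]
orientation: [-3.117, -0.383, 0.001]
contact_force: [1.2, -0.8, 0.6]
grip_width: 0.0853
gripper_force: 0.0
```

>>> step_arm(
  rows=[
    [0.25, 0.22, 0.05, 0, 0, -0.03],
    [0.25, 0.22, 0.05, 0, 0, -0.03],
    [0.25, 0.22, 0.05, 0, 0, -0.03],
    [0.25, 0.22, 0.05, 0, 0, -0.03],
    [0.25, 0.22, 0.05, 0, 0, -0.03],
  ],
)

```text
clock: 0.93
tcp_pos: [0.4472, -0.4185, 0.4011]
orientation: [-3.132, -0.239, -0.001]
contact_force: [0.7, -0.6, -0.2]
grip_width: 0.0855
gripper_force: 0.0
```

>>> step_arm(
  rows=[
    [0.15, 0.31, 0, 0, 0, -0.03],
    [0.15, 0.31, 0, 0, 0, -0.03],
    [0.15, 0.31, 0, 0, 0, -0.03],
    [0.15, 0.31, 0, 0, 0, -0.03],
    [0.15, 0.31, 0, 0, 0, -0.03],
  ],
)

```text
clock: 1.35
tcp_pos: [0.5356, -0.2329, 0.4006]
orientation: [-3.14, -0.089, 0.001]
contact_force: [0.8, -0.2, 0.6]
grip_width: 0.0854
gripper_force: 0.0
```

>>> step_arm(
  rows=[
    [0.03, 0.34, 0, 0, 0, -0.03],
    [0.03, 0.34, 0, 0, 0, -0.03],
    [0.03, 0.34, 0, 0, 0, -0.03],
    [0.03, 0.34, 0, 0, 0, -0.03],
    [0.03, 0.34, 0, 0, 0, -0.03],
  ],
)

```text
clock: 1.77
tcp_pos: [0.5527, -0.0285, 0.4006]
orientation: [-3.141, 0.058, 0.001]
contact_force: [0.1, 0.1, -0.4]
grip_width: 0.0854
gripper_force: 0.0
```

>>> step_arm(
  rows=[
    [-0.06, 0.34, 0, 0, 0, -0.026],
    [-0.06, 0.34, 0, 0, 0, -0.026],
    [-0.06, 0.34, 0, 0, 0, -0.026],
    [-0.06, 0.34, 0, 0, 0, -0.026],
    [-0.06, 0.34, 0, 0, 0, -0.026],
  ],
)

```text
clock: 2.18
tcp_pos: [0.5161, 0.1747, 0.4007]
orientation: [3.136, -0.188, -0.001]
contact_force: [1.2, 0.3, -0.1]
grip_width: 0.0858
gripper_force: 0.0
```

>>> step_arm(
  rows=[
    [0.02, 0.13, -0.17, 0, 0, 0],
    [0.02, 0.13, -0.17, 0, 0, 0],
    [0.02, 0.13, -0.17, 0, 0, 0],
    [0.02, 0.13, -0.17, 0, 0, 0],
    [0.02, 0.13, -0.17, 0, 0, 0],
  ],
)

```text
clock: 2.6
tcp_pos: [0.5274, 0.2516, 0.2961]
orientation: [3.134, -0.182, -0.008]
contact_force: [-0.0, -0.4, 0.3]
grip_width: 0.0855
gripper_force: 0.0
```

Run:
```python
from h import *
o=r.get_obs();np.savez("w1.npz",**{k:o[k] for k in("tcp_pos","orientation")})
cv2.imwrite("pics/w1.png",eyes.grab_frame("wrist")[:,:,::-1]);print(o["tcp_pos"],o["orientation"],o["joints"])
```

```text
[0.5274 0.2516 0.2961] [ 3.1342 -0.1825 -0.0084] [-0.1652  0.3287 -0.4885  1.6879  0.1632  1.1714 -2.3832]
```

View pics/w1.png

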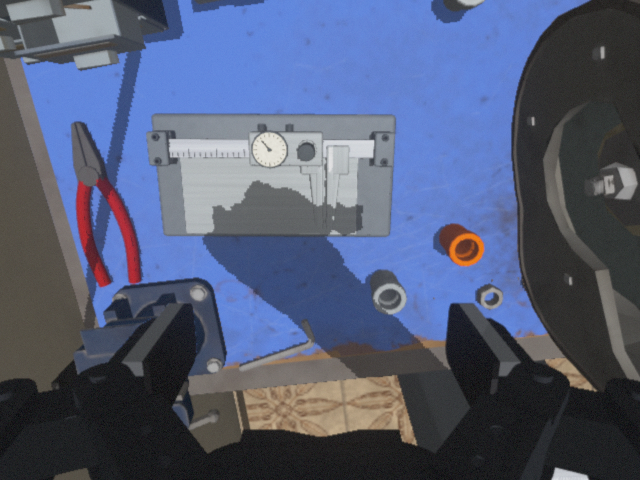

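The wrist view shows the base corners near (153,115), (396,116), (390,236) and (165,235). The post top is at (306,151), the jaw gap at about x=326, and the front bush collar top at (389,298).

```bash
cat >> h.py <<'E'
def shot(n):
    o=r.get_obs();im=eyes.grab_frame("wrist")[:,:,::-1];cv2.imwrite(f"pics/{n}.png",im)
    np.savez(n+".npz",tcp_pos=o["tcp_pos"],orientation=o["orientation"]);return o,im
E
python3 - <<'E'
from h import *
from scipy.optimize import least_squares
K,E=cam("wrist",np.load("w1.npz"))
px=np.array([(153,115),(396,116),(390,236),(165,235)],float)
L=np.array([(.06,.115),(.06,-.115),(-.06,-.115),(-.06,.115)])
for z in(.0,.008,.012,.016):
    def w(p):return np.c_[np.c_[L@np.array([[np.cos(p[2]),np.sin(p[2])],[-np.sin(p[2]),np.cos(p[2])]])+p[:2]],[z]*4]
    s=least_squares(lambda p:(proj(w(p),K,E)-px).ravel(),[.54,.29,-.12]);print(z,s.x,s.cost)
c,s_=np.cos(s.x[2]),np.sin(s.x[2])
P=ray((306,151),K,E,.073);B=ray((389,298),K,E,.045);print("post",P,"bush",B)
for q in(P,B):
    d=q[:2]-s.x[:2];print(c*d[0]+s_*d[1],-s_*d[0]+c*d[1])
E
```

```text
0.0 [ 0.5371  0.2932 -0.1222] 10.245487415385266
0.008 [ 0.5379  0.2923 -0.1219] 1.3533036300212475
0.012 [ 0.5383  0.2918 -0.1217] 6.323064663632166
0.016 [ 0.5387  0.2914 -0.1215] 18.062507827437926
post [0.5663 0.2571 0.073 ] bush [0.4138 0.1957 0.045 ]
0.03157693896809351 -0.030635518959156352
-0.11229123092439029 -0.1101247353166882
```

>>> step_arm(
  rows=[
    [0.06, 0.01, -0.297, 0, 0, 0],
    [0.06, 0.01, -0.297, 0, 0, 0],
    [0.06, 0.01, -0.297, 0, 0, 0],
    [0.06, 0.01, -0.297, 0, 0, 0],
    [0.06, 0.01, -0.297, 0, 0, 0],
  ],
  jaw=0.5,
  squeeze=20,
)

```text
clock: 3.07
tcp_pos: [0.5653, 0.2533, 0.1172]
orientation: [3.132, -0.193, -0.005]
contact_force: [-0.3, -1.1, -0.8]
grip_width: 0.0425
gripper_force: 0.0
```

>>> step_arm(
  rows=[
    [0, 0, 0, 0, 0, 0],
    [0, 0, 0, 0, 0, 0],
  ],
)

```text
clock: 3.23
tcp_pos: [0.5662, 0.2563, 0.1224]
orientation: [-3.135, 0.19, -0.002]
contact_force: [-0.6, 1.4, 0.6]
grip_width: 0.0428
gripper_force: 0.0
```

Run:
```python
from h import *
o,im=shot("w2");print(o["tcp_pos"],o["orientation"],o["contact_force"],o["grip_width"])
K,E=cam("wrist",o)
for z in(.062,.073):print(proj([[.565,.257,z]],K,E))
```

```text
[0.5662 0.2563 0.1224] [-3.1355  0.1901 -0.0019] [-0.5688  1.3578  0.5613] 0.04282298830382569
[[316.9189 268.0281]]
[[316.726  276.6651]]
```

View pics/w2.png

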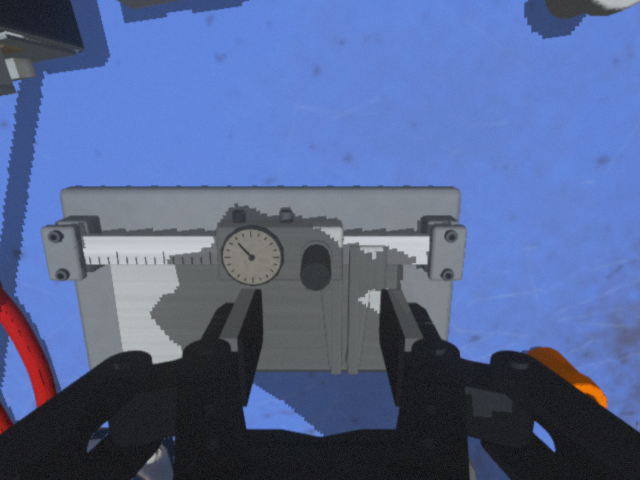

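The post sits at (316,275), within 1 px of the prediction, so I descend, pinch and draw.

>>> step_arm(
  rows=[
    [0, 0, -0.09, 0, 0, 0],
    [0, 0, -0.09, 0, 0, 0],
    [0, 0, -0.09, 0, 0, 0],
  ],
)

```text
clock: 3.53
tcp_pos: [0.564, 0.2558, 0.0661]
orientation: [3.134, -0.188, -0.004]
contact_force: [-1.2, -0.2, -0.1]
grip_width: 0.0423
gripper_force: 0.0
```

>>> step_arm(
  rows=[
    [0, 0, 0, 0, 0, 0],
    [0, 0, 0, 0, 0, 0],
    [0, 0, 0, 0, 0, 0],
    [0, 0, 0, 0, 0, 0],
    [0, 0, 0, 0, 0, 0],
  ],
  jaw=1,
  squeeze=20,
)

```text
clock: 3.95
tcp_pos: [0.5665, 0.2581, 0.0691]
orientation: [-3.134, 0.187, -0.005]
contact_force: [-1.4, 1.2, 7.2]
grip_width: 0.013
gripper_force: 20.8
```

>>> step_arm(
  rows=[
    [0.002, 0.0165, 0, 0, 0, 0],
    [0.004, 0.033, 0, 0, 0, 0],
    [0.006, 0.0495, 0, 0, 0, 0],
    [0.008, 0.066, 0, 0, 0, 0],
    [0.01, 0.083, 0, 0, 0, 0],
  ],
)

```text
clock: 4.37
tcp_pos: [0.5723, 0.3055, 0.069]
orientation: [3.134, -0.19, 0.003]
contact_force: [-3.4, -5.5, 10.5]
grip_width: 0.013
gripper_force: 21.2
```

>>> step_arm(
  rows=[
    [0, 0, 0, 0, 0, 0],
    [0, 0, 0, 0, 0, 0],
    [0, 0, 0, 0, 0, 0],
  ],
)

```text
clock: 4.62
tcp_pos: [0.5725, 0.3081, 0.0692]
orientation: [-3.133, 0.187, -0.005]
contact_force: [0.2, 1.4, 6.6]
grip_width: 0.0129
gripper_force: 20.8
```

>>> step_arm(
  rows=[
    [0, 0, 0, 0, 0, 0],
    [0, 0, 0, 0, 0, 0],
    [0, 0, 0, 0, 0, 0],
  ],
  jaw=0.5,
)

```text
clock: 4.87
tcp_pos: [0.5712, 0.3063, 0.0669]
orientation: [3.136, -0.188, 0.0]
contact_force: [0.3, -0.8, 1.1]
grip_width: 0.0425
gripper_force: 0.0
```

>>> step_arm(
  rows=[
    [0, 0, 0.1, 0, 0, 0],
    [0, 0, 0.1, 0, 0, 0],
    [0, 0, 0.1, 0, 0, 0],
  ],
)

```text
clock: 5.12
tcp_pos: [0.5735, 0.3082, 0.1314]
orientation: [-3.132, 0.188, -0.009]
contact_force: [0.5, 1.2, -0.4]
grip_width: 0.0427
gripper_force: 0.0
```

>>> step_arm(
  rows=[
    [-0.265, -0.185, 0, 0, 0, 0],
    [-0.265, -0.185, 0, 0, 0, 0],
    [-0.265, -0.185, 0, 0, 0, 0],
    [-0.265, -0.185, 0, 0, 0, 0],
    [-0.265, -0.185, 0, 0, 0, 0],
  ],
  jaw=0.25,
)

```text
clock: 5.53
tcp_pos: [0.4082, 0.1923, 0.1256]
orientation: [3.133, -0.188, -0.004]
contact_force: [-1.1, -0.6, 0.8]
grip_width: 0.0639
gripper_force: 0.0
```

>>> step_arm(
  rows=[
    [0, 0, 0, 0, 0, 0],
    [0, 0, 0, 0, 0, 0],
    [0, 0, 0, 0, 0, 0],
  ],
)

```text
clock: 5.78
tcp_pos: [0.413, 0.196, 0.1269]
orientation: [-3.135, 0.188, -0.002]
contact_force: [0.7, 0.0, 0.2]
grip_width: 0.064
gripper_force: 0.0
```

Run:
```python
from h import *
o,im=shot("w3");print(o["tcp_pos"],o["orientation"],o["contact_force"],o["grip_width"],o["joints"])
K,E=cam("wrist",o)
print(proj([[.4135,.196,.045]],K,E))
```

```text
[0.413  0.196  0.1269] [-3.1352  0.1882 -0.0017] [0.6816 0.045  0.1689] 0.0640130459732272 [-0.1606  0.328  -0.4866  2.1429  0.231   0.7184 -2.4907]
[[318.178  250.3011]]
```

View pics/w3.png

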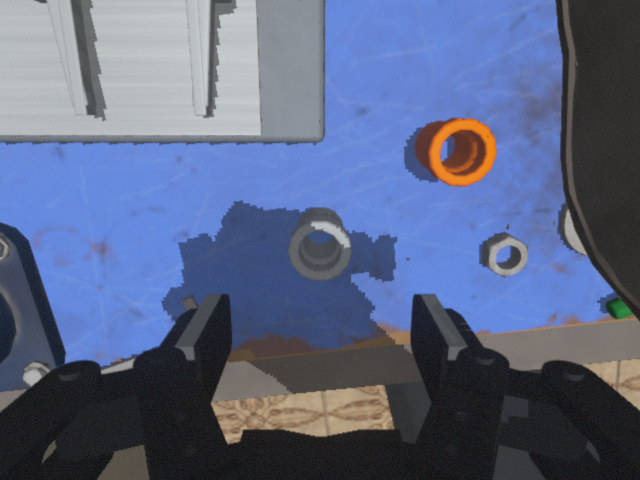

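The bush collar is centred at (321,249) against a prediction of (318,250), the orange one is clear at (465,152), and the jaws stand open at upper left. I descend and grip the collar.

>>> step_arm(
  rows=[
    [0, 0, -0.145, 0, 0, 0],
    [0, 0, -0.145, 0, 0, 0],
    [0, 0, -0.145, 0, 0, 0],
    [0, 0, -0.145, 0, 0, 0],
  ],
)

```text
clock: 6.17
tcp_pos: [0.4109, 0.1955, 0.0378]
orientation: [3.134, -0.186, -0.008]
contact_force: [0.8, 0.3, 0.3]
grip_width: 0.064
gripper_force: 0.0
```

>>> step_arm(
  rows=[
    [0, 0, 0, 0, 0, 0],
    [0, 0, 0, 0, 0, 0],
    [0, 0, 0, 0, 0, 0],
    [0, 0, 0, 0, 0, 0],
  ],
  jaw=1,
  squeeze=25,
)

```text
clock: 6.5
tcp_pos: [0.4138, 0.1966, 0.0418]
orientation: [-3.134, 0.188, -0.006]
contact_force: [-1.7, -0.2, 8.2]
grip_width: 0.0328
gripper_force: 24.8
```

>>> step_arm(
  rows=[
    [0, 0, 0.1, 0, 0, 0],
    [0, 0, 0.1, 0, 0, 0],
    [0, 0, 0.1, 0, 0, 0],
    [0, 0, 0.1, 0, 0, 0],
  ],
)

```text
clock: 6.83
tcp_pos: [0.4133, 0.1957, 0.1013]
orientation: [-3.134, 0.189, -0.006]
contact_force: [-0.5, -0.1, -2.2]
grip_width: 0.033
gripper_force: 25.9
```

>>> step_arm(
  rows=[
    [0.182, 0.113, 0.02, 0, 0, 0],
    [0.182, 0.113, 0.02, 0, 0, 0],
    [0.182, 0.113, 0.02, 0, 0, 0],
    [0.182, 0.113, 0.02, 0, 0, 0],
    [0.182, 0.113, 0.02, 0, 0, 0],
  ],
)

```text
clock: 7.25
tcp_pos: [0.5229, 0.2647, 0.1109]
orientation: [-3.135, 0.188, -0.001]
contact_force: [-1.0, -0.1, -1.9]
grip_width: 0.033
gripper_force: 25.8
```

>>> step_arm(
  rows=[
    [0, 0, 0, 0, 0, 0],
    [0, 0, 0, 0, 0, 0],
    [0, 0, 0, 0, 0, 0],
  ],
)

```text
clock: 7.5
tcp_pos: [0.5199, 0.2622, 0.111]
orientation: [3.134, -0.187, -0.002]
contact_force: [0.2, -0.6, -1.1]
grip_width: 0.0329
gripper_force: 25.8
```

Run:
```python
from h import *
o,im=shot("w4");print(o["tcp_pos"],o["orientation"],o["contact_force"],o["grip_width"])
K,E=cam("wrist",o)
c=np.array([.538,.292]);a=-.121
def S(x,y,z):return [c[0]+np.cos(a)*x-np.sin(a)*y,c[1]+np.sin(a)*x+np.cos(a)*y,z]
print(proj([S(.022,-.05,.037),S(-.045,-.05,.037),S(.022,.005,.037),S(-.045,.005,.037),S(.06,.115,.008),S(.06,-.115,.008)],K,E))
```

```text
[0.5199 0.2622 0.111 ] [ 3.1343 -0.1875 -0.0024] [ 0.1868 -0.5503 -1.1045] 0.03288701064045401
[[355.6062 184.3073]
 [352.5788 310.8725]
 [241.3352 184.2708]
 [247.885  310.9349]
 [ 36.219  102.5294]
 [477.0919 102.9298]]
```

View pics/w4.png

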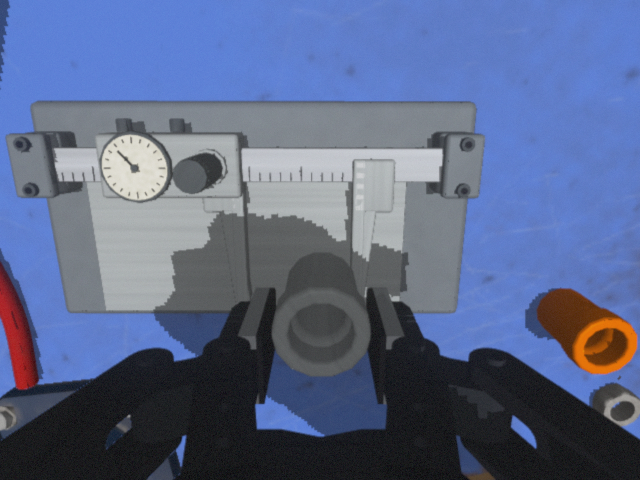

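The fixed jaw face is at u≈352 against a prediction of 355, so the stand sits about 1.5 mm further to +y. I adjust for that and lower the bush.

>>> step_arm(
  rows=[
    [0, 0.002, -0.03, 0, 0, 0],
    [0, 0.002, -0.055, 0, 0, 0],
    [0, 0.002, -0.07, 0, 0, 0],
    [0, 0.002, -0.08, 0, 0, 0],
    [0, 0.002, -0.083, 0, 0, 0],
  ],
)

```text
clock: 7.97
tcp_pos: [0.5206, 0.264, 0.061]
orientation: [3.135, -0.188, -0.002]
contact_force: [0.5, -1.3, -1.5]
grip_width: 0.0327
gripper_force: 25.8
```

>>> step_arm(
  rows=[
    [0, 0, -0.001, 0, 0, 0],
    [0, 0, -0.002, 0, 0, 0],
    [0, 0, -0.003, 0, 0, 0],
    [0, 0, -0.004, 0, 0, 0],
    [0, 0, -0.005, 0, 0, 0],
  ],
)

```text
clock: 8.38
tcp_pos: [0.5216, 0.2647, 0.0593]
orientation: [-3.136, 0.188, -0.001]
contact_force: [-0.2, -0.2, -1.3]
grip_width: 0.0326
gripper_force: 25.8
```

>>> step_arm(
  rows=[
    [0, 0, -0.001, 0, 0, 0],
    [0, 0, -0.002, 0, 0, 0],
    [0, 0, -0.002, 0, 0, 0],
    [0, 0, -0.002, 0, 0, 0],
  ],
)

```text
clock: 8.72
tcp_pos: [0.5214, 0.2646, 0.0579]
orientation: [-3.136, 0.188, -0.0]
contact_force: [-1.1, -0.7, 0.8]
grip_width: 0.0329
gripper_force: 26.1
```

>>> step_arm(
  rows=[
    [0, 0, -0.001, 0, 0, 0],
    [0, 0, -0.002, 0, 0, 0],
    [0, 0, -0.002, 0, 0, 0],
    [0, 0, -0.002, 0, 0, 0],
  ],
)

```text
clock: 9.05
tcp_pos: [0.5216, 0.2647, 0.0578]
orientation: [3.136, -0.188, 0.001]
contact_force: [-3.2, -2.0, 12.1]
grip_width: 0.0328
gripper_force: 27.0
```

>>> step_arm(
  rows=[
    [0, 0, 0, 0, 0, 0],
    [0, 0, 0, 0, 0, 0],
    [0, 0, 0, 0, 0, 0],
    [0, 0, 0, 0, 0, 0],
  ],
  jaw=0.35,
)

```text
clock: 9.38
tcp_pos: [0.5213, 0.2646, 0.0563]
orientation: [3.136, -0.188, -0.0]
contact_force: [-0.1, -0.7, -0.4]
grip_width: 0.0553
gripper_force: 0.0
```

>>> step_arm(
  rows=[
    [0, 0, 0.02, 0, 0, 0],
    [0, 0, 0.08, 0, 0, 0],
    [0, 0, 0.15, 0, 0, 0],
    [0, 0, 0.15, 0, 0, 0],
    [0, 0, 0.15, 0, 0, 0],
  ],
)

```text
clock: 9.8
tcp_pos: [0.5231, 0.2658, 0.15]
orientation: [-3.133, 0.188, -0.008]
contact_force: [0.1, 0.1, -0.7]
grip_width: 0.0551
gripper_force: 0.0
```

>>> step_arm(
  rows=[
    [0.08, 0.075, 0, 0, 0, 0],
    [0.08, 0.075, 0, 0, 0, 0],
    [0.08, 0.075, 0, 0, 0, 0],
    [0.08, 0.075, 0, 0, 0, 0],
    [0.08, 0.075, 0, 0, 0, 0],
  ],
  jaw=0.5,
)

```text
clock: 10.22
tcp_pos: [0.5684, 0.3088, 0.1453]
orientation: [3.134, -0.188, -0.003]
contact_force: [0.1, -0.8, -0.6]
grip_width: 0.0426
gripper_force: 0.0
```

Run:
```python
from h import *
o,im=shot("w5");print(o["tcp_pos"],o["orientation"],o["contact_force"],o["grip_width"])
```

```text
[0.5684 0.3088 0.1453] [ 3.1343 -0.1875 -0.0032] [ 0.1284 -0.8056 -0.6161] 0.04258547080579233
```

View pics/w5.png

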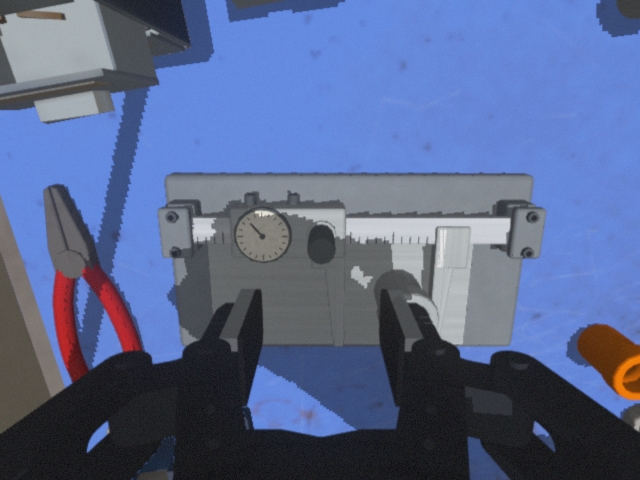

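The bush stands upright between the open jaws (collar near (415,300)) and the post is centred at (322,242). I pinch the post again.

>>> step_arm(
  rows=[
    [0, 0, -0.05, 0, 0, 0],
    [0, 0, -0.1, 0, 0, 0],
    [0, 0, -0.133, 0, 0, 0],
    [0, 0, -0.133, 0, 0, 0],
    [0, 0, -0.133, 0, 0, 0],
  ],
)

```text
clock: 10.68
tcp_pos: [0.5683, 0.3084, 0.0659]
orientation: [3.134, -0.188, -0.004]
contact_force: [0.8, -0.7, 0.5]
grip_width: 0.0427
gripper_force: 0.0
```

>>> step_arm(
  rows=[
    [0, 0, 0, 0, 0, 0],
    [0, 0, 0, 0, 0, 0],
    [0, 0, 0, 0, 0, 0],
    [0, 0, 0, 0, 0, 0],
    [0, 0, 0, 0, 0, 0],
  ],
  jaw=1,
  squeeze=20,
)

```text
clock: 11.1
tcp_pos: [0.5703, 0.3097, 0.0686]
orientation: [-3.135, 0.188, -0.004]
contact_force: [-1.3, -2.0, 7.6]
grip_width: 0.013
gripper_force: 20.1
```

>>> step_arm(
  rows=[
    [-0.0007, -0.0055, 0, 0, 0, 0],
    [-0.0013, -0.011, 0, 0, 0, 0],
    [-0.002, -0.0165, 0, 0, 0, 0],
    [-0.0027, -0.022, 0, 0, 0, 0],
    [-0.0033, -0.0275, 0, 0, 0, 0],
  ],
)

```text
clock: 11.52
tcp_pos: [0.5686, 0.296, 0.0687]
orientation: [-3.131, 0.186, -0.006]
contact_force: [0.4, 4.7, 4.2]
grip_width: 0.013
gripper_force: 20.0
```

>>> step_arm(
  rows=[
    [-0.0002, -0.002, 0, 0, 0, 0],
    [-0.0005, -0.004, 0, 0, 0, 0],
    [-0.0007, -0.006, 0, 0, 0, 0],
    [-0.001, -0.008, 0, 0, 0, 0],
    [-0.0012, -0.01, 0, 0, 0, 0],
  ],
)

```text
clock: 11.93
tcp_pos: [0.5678, 0.2899, 0.0687]
orientation: [-3.131, 0.186, -0.006]
contact_force: [0.2, 5.3, 5.6]
grip_width: 0.013
gripper_force: 20.1
```

>>> step_arm(
  rows=[
    [-0.0001, -0.001, 0, 0, 0, 0],
    [-0.0002, -0.002, 0, 0, 0, 0],
    [-0.0004, -0.003, 0, 0, 0, 0],
    [-0.0005, -0.004, 0, 0, 0, 0],
    [-0.0006, -0.005, 0, 0, 0, 0],
  ],
)

```text
clock: 12.35
tcp_pos: [0.5675, 0.2873, 0.0687]
orientation: [-3.131, 0.186, -0.006]
contact_force: [0.5, 5.2, 4.2]
grip_width: 0.0129
gripper_force: 20.0
```

>>> step_arm(
  rows=[
    [-0.0001, -0.001, 0, 0, 0, 0],
    [-0.0002, -0.002, 0, 0, 0, 0],
    [-0.0004, -0.003, 0, 0, 0, 0],
    [-0.0005, -0.004, 0, 0, 0, 0],
    [-0.0006, -0.005, 0, 0, 0, 0],
  ],
)

```text
clock: 12.77
tcp_pos: [0.5672, 0.2846, 0.0688]
orientation: [-3.13, 0.185, -0.006]
contact_force: [2.2, 7.6, 3.3]
grip_width: 0.0127
gripper_force: 19.9
```

Run:
```python
from h import *
o,im=shot("w6");print(o["tcp_pos"],o["orientation"],o["contact_force"],o["moment"])
cv2.imwrite("pics/w6c.png",cv2.resize(im[140:420,280:560],None,fx=2,fy=2))
```

```text
[0.5672 0.2846 0.0688] [-3.13    0.1852 -0.0062] [2.1725 7.6278 3.3301] [ 1.5689 -0.2363 -0.0265]
```

View pics/w6c.png

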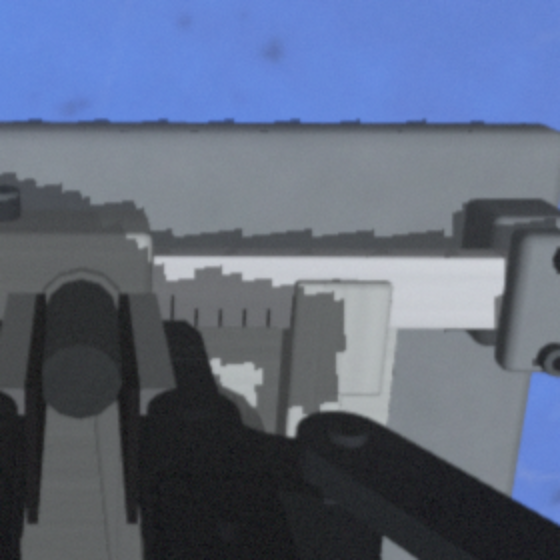

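The crop shows both faces with a gap of about 31 mm (faces at x≈152 and 292). The wrist force has risen from 5.2 to 7.6 N, so contact is likely and I probe in tiny steps.

>>> step_arm(
  rows=[
    [0, 0, 0, 0, 0, 0],
    [0, 0, 0, 0, 0, 0],
    [0, 0, 0, 0, 0, 0],
  ],
)

```text
clock: 13.07
tcp_pos: [0.5672, 0.2847, 0.0687]
orientation: [-3.13, 0.185, -0.006]
contact_force: [1.0, 6.7, 3.7]
grip_width: 0.0128
gripper_force: 20.0
```

>>> step_arm(
  rows=[
    [0, -0.0005, 0, 0, 0, 0],
    [0, -0.0005, 0, 0, 0, 0],
  ],
)

```text
clock: 13.23
tcp_pos: [0.5672, 0.2846, 0.0688]
orientation: [-3.13, 0.185, -0.006]
contact_force: [1.0, 7.7, 3.9]
grip_width: 0.0134
gripper_force: 19.9
```

>>> step_arm(
  rows=[
    [0, -0.0005, 0, 0, 0, 0],
    [0, -0.0005, 0, 0, 0, 0],
    [0, -0.0005, 0, 0, 0, 0],
  ],
)

```text
clock: 13.48
tcp_pos: [0.5672, 0.2846, 0.0688]
orientation: [-3.129, 0.185, -0.006]
contact_force: [2.0, 8.0, 2.9]
grip_width: 0.0128
gripper_force: 19.9
```

>>> step_arm(
  rows=[
    [0, -0.0006, 0, 0, 0, 0],
    [0, -0.0006, 0, 0, 0, 0],
    [0, -0.0006, 0, 0, 0, 0],
    [0, -0.0006, 0, 0, 0, 0],
  ],
)

```text
clock: 13.82
tcp_pos: [0.5672, 0.2845, 0.0688]
orientation: [-3.129, 0.184, -0.007]
contact_force: [2.8, 7.8, 2.8]
grip_width: 0.0129
gripper_force: 19.9
```

Blocked at about 3 N beyond friction and held. I ease the arm, release, lift and look.

>>> step_arm(
  rows=[
    [0, 0.001, 0, 0, 0, 0],
    [0, 0.0015, 0, 0, 0, 0],
    [0, 0.0015, 0, 0, 0, 0],
  ],
)

```text
clock: 14.07
tcp_pos: [0.5672, 0.2846, 0.0687]
orientation: [-3.13, 0.185, -0.006]
contact_force: [0.9, 5.6, 4.4]
grip_width: 0.013
gripper_force: 20.0
```

>>> step_arm(
  rows=[
    [0, 0, 0, 0, 0, 0],
    [0, 0, 0, 0, 0, 0],
    [0, 0, 0, 0, 0, 0],
    [0, 0, 0, 0, 0, 0],
  ],
  jaw=0.4,
)

```text
clock: 14.4
tcp_pos: [0.5657, 0.28, 0.0663]
orientation: [3.135, -0.189, -0.001]
contact_force: [0.1, 0.7, -0.1]
grip_width: 0.0514
gripper_force: 0.0
```

>>> step_arm(
  rows=[
    [0, 0, 0.03, 0, 0, 0],
    [0, 0, 0.08, 0, 0, 0],
    [0, 0, 0.15, 0, 0, 0],
    [0, 0, 0.2, 0, 0, 0],
    [0, 0, 0.2, 0, 0, 0],
  ],
)

```text
clock: 14.82
tcp_pos: [0.569, 0.2829, 0.1937]
orientation: [-3.13, 0.189, -0.014]
contact_force: [0.5, 0.3, 0.0]
grip_width: 0.0514
gripper_force: 0.0
```

>>> step_arm(
  rows=[
    [0, 0, 0.1, 0, 0, 0],
    [0, 0, 0.1, 0, 0, 0],
    [0, 0, 0.1, 0, 0, 0],
    [0, 0, 0.1, 0, 0, 0],
  ],
)

```text
clock: 15.15
tcp_pos: [0.5664, 0.2809, 0.2475]
orientation: [-3.135, 0.189, -0.003]
contact_force: [0.1, -0.1, -0.4]
grip_width: 0.0516
gripper_force: 0.0
```

Run:
```python
from h import *
o,im=shot("w7");print(o["tcp_pos"],o["orientation"],o["contact_force"])
cv2.imwrite("pics/w7c.png",cv2.resize(im[80:280,190:440],None,fx=3,fy=3,interpolation=cv2.INTER_CUBIC))
```

```text
[0.5664 0.2809 0.2475] [-3.1354  0.1887 -0.0029] [ 0.1013 -0.1494 -0.4254]
```

View pics/w7c.png

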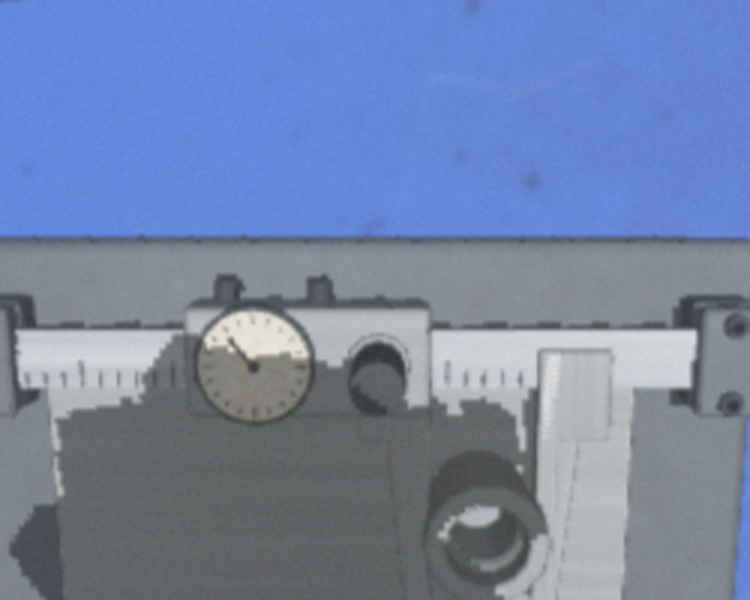

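The bush stands upright with its collar top at crop (487,535), between the moving face at x≈430 and the fixed face at x≈538. I compute the gap.

Run:
```python
from h import *
K,E=cam("wrist",np.load("w7.npz"))
u=np.array([-np.sin(-.121),np.cos(.121)]);e=np.array([np.cos(.121),-np.sin(.121)])
f=lambda x,y,z:ray((190+x/3,80+y/3),K,E,z)[:2]
F=f(538,420,.037)
for n,q in dict(mov42=f(430,415,.042),mov37=f(430,415,.037),post=f(378,387,.073),bush=f(487,535,.061),left=f(425,535,.061),right=f(549,535,.061)).items():
    print(n,(q-F)@u,(q-F)@e)
```

```text
mov42 0.029871149087794435 0.0026552843791898444
mov37 0.029715250397116776 0.0014171229510642396
post 0.04358656794102578 0.01736747974771042
bush 0.015243070495388727 -0.025047145988416224
left 0.03150667301692572 -0.025045535660908592
right -0.0010213867381672786 -0.025048756400552465
```

```bash
python3 -c "
from bench import r
print(r.hand_in())"
```

```text
the job is handed in; nothing more can be done
None
```

I handed the job in with the front steel bush standing upright on the plate, held between the jaws at a gap of about 30 mm (measured 29.7 mm in the last image), pressed with roughly 3 N beyond friction, and the robot clear of everything; no verdict came back.

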